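# Find the tin that rattles and hold it out

## Robot

A 6-joint arm with a two-finger parallel gripper is mounted at the origin on the work surface. World frame = base frame: x ahead of the robot, y to its left, z up, the work surface at z = 0. Lengths are in m, angles in degrees, forces in N, time in s.
With the tool pointing down it reaches from about 0.4 to 0.825 m from the base axis. Payload 7 kg.
Tool frame: the origin (TCP) lies between the finger pads; the fingertips stand 11 mm ahead of it and the grasp point (between the pads) lies 8 mm behind it; z points along the fingers, y is the direction in which the jaws open and shut (so a half turn about z gives the same grasp; the last joint's range is limited). The gripper opens to 88 mm and grips with 3 to 60 N. Pads are 19 mm wide; open, the fingers measure 130 mm over their backs; the gripper's body (78 mm by 193 mm) begins 47 mm behind the grasp point.
Start: joints at [-58.894, 20.546, 0.682, 0, -70.136, -16.507], TCP at [0.17, -0.653, 0.238] pointing down, gripper open.
Joint ranges: [-176.03, 176.03], [-82.01, 121.73], [-58.28, 71.71], [-173.87, 95.51], [-174.79, -0.11], [-173.66, 173.66]. Speed limits (degrees/s): [136.94, 136.94, 172.46, 180, 180, 180].

## Interface

Orientations are given as [roll, pitch, yaw] about the fixed x, y, z axes, in that order (R = Rz(yaw) Ry(pitch) Rx(roll)).
In Python, from plant import r gives the robot as it stands.
- The arm moves only by the shell command python3 -m inch 'ROWS' [OPENING] [FORCE]. ROWS is JSON, a list of rows, each an object of numbers: "x", "y", "z": the shift along the tool's x, y, z as a fraction of full scale; "yaw": the turn about the tool's z as a fraction of full scale. In form: [{"x": .., "y": .., "z": .., "yaw": ..}, ...]. A call has 1 to 5 rows; each row shifts and turns the pose as measured when the row begins, along the tool's axes as they then stand; what a row does not reach is not made up. Full scale, the value 1, is 0.025 m for a shift and 4 degrees for a turn. A row lasts 1/12 s, in which the tool goes at most 41.7 mm and 7.16 degrees, less where a joint would pass 70% of its speed; a pose out of reach is approached as far as the arm can. A call with a number of a shift or a turn outside -1 to 1 is refused whole. A call with a gripper value outside its range is refused whole. OPENING is the opening, from -1 (shut) to 1 (fully open), set as the call begins (- or left out, the last holds). The fingers move at their own pace and stop on an object; FORCE is the grip in N (left out, the last holds). Time passes only in rows, so rows that do not move let the fingers close. It gives the time, the measured TCP pose, the force and the opening at its end, in the units of the state.
- r.get_state(): the state, without advancing time (a new reading comes with each control period).
- r.capture(name): name is "scene" or "side" or "wrist"; returns (picture, depth): 384x512x3 uint8, red, green, blue; 384x512 float32, m along the optical axis (not along the pixel's ray), 0 where there is no reading.
- r.camera_info(name): a dict with "mtx" (3x3 intrinsics, pixels), "pose" (4x4, takes a point from camera to world coordinates). Camera axes: x right, y down, z forward; pixel columns grow to the right and rows downward; lengths in m; the calibration is good to about 2 mm. A picture is of the moment at which its call begins: read the wrist's pose just before it. camera_info takes no time and is no camera call; for the wrist camera it gives the pose at the moment of the call.
- r.close_job(): hands the job in, once; it reports no verdict.
The state is a dict: "time_s": time; "joints": joint angles; "qd": joint speeds; "joint_torque": joint torques, N m; "tcp_pos": TCP position; "eef_rot": TCP orientation; "contact_force": force on the tool from outside, world axes, zero at the start; "moment": the same for the moment, N m; "gripper_width": finger opening in m.
Only numpy, scipy, OpenCV 4.12 (cv2) and the standard library are available. Lean on these libraries where they do the work, as an engineer would, in place of code of your own. Each camera call takes 0.05 s, during which the arm holds its last target. There are 200 camera calls.

## Task

The steel die for setting the paper bag's eyelets lies loose in one of the three sealed tins; the other two are packed tight and make no noise. Pick the tins up one after another and shake them until one rattles (shake the last one too, to be sure of it), set any silent one back down upright where it stood, and knock none of the other things about. Finish with the rattling tin in hand, held out still and level over the middle of the paper bag, about a hand's breadth (10 cm) above it, and stay like that: the job ends while holding, so do not put it down or let go.

Things in the scene. Friction and masses are not known exactly. Their poses are not given: they have to be found in the camera images.
- tin_a: one of three alike closed slip-lid tins of plain tinplate, paper seals over the seam: 100 mm long (x axis), 56 mm wide (y), 44 mm high, lid up (z); origin at the centre of its underside. Grip it across the 56 mm. 0.13 to 0.35 kg, the packing differs, so weight does not tell which is which. Any one of the three may be the rattling one
- tin_b: as tin_a. In the rattling tin one steel die (a round-ended slug 25 mm across, 36 long, 0.105 kg) is free to roll and slide about 55 mm along the tin, 15 across and 7 up; it knocks on the walls when the tin is shaken. In the silent ones nothing moves
- tin_c: as tin_a. The die slides easily: a quick 70 mm stroke along the tin's length that stops short sends it to the leading end, and a lengthwise tilt of 0.3 rad to the low end. It stays there while the tin is level and still, so its 1 N weight then bears about 28 mm to that side of the tin's middle; a silent tin's balance never shifts
- bag_mid (a point): the middle of the upper face of a brown paper bag lying flat on the far side of the table, 150 x 220 mm and 4 thick, with a printed pattern and two brass eyelets; fixed to the table. z up
- sponge: a block sponge, 85 x 55 x 28 mm, lying; leave it alone. Origin at the centre of its underside
- tape: a roll of paper tape lying flat, 84 mm outside, 68 inside, 24 high; leave it alone. Origin at the centre of its underside
- paint_pot: a small clear screw-cap paint pot, 42 mm across, 45 high, between two of the tins; leave it alone. Origin at the centre of its underside
- glue_stick: an upright glue stick, 31 mm across, 72 high, between two of the tins; leave it alone. Origin at the centre of its underside
- tube_a: a paint tube lying on the table, about 105 x 30 x 18 mm; leave it alone. Origin at the centre of its underside
- tube_b: another paint tube, like the first; leave it alone. Origin at the centre of its underside
- brush_jar: a glass jar 72 mm across and 75 mm high with brushes standing in it up to 210 mm; leave it alone. Origin at the centre of its underside

How it is judged (in metres and radians):
On the way:
1. a tin that is gripped and off the table is shaken so that the die knocks on its walls or lid (over 1.5 N): it has been made to rattle in the hand (((height (world z) of tin_a above 0.03 m and contact force between tin_a and the fingers above 1 N and contact force between any of tin_a_c1, tin_a_c2, tin_a_c3, tin_a_c4, tin_a_c5 and anything else above 1.5 N) or (height (world z) of tin_b above 0.03 m and contact force between tin_b and the fingers above 1 N and contact force between any of tin_b_c1, tin_b_c2, tin_b_c3, tin_b_c4, tin_b_c5 and anything else above 1.5 N) or (height (world z) of tin_c above 0.03 m and contact force between tin_c and the fingers above 1 N and contact force between any of tin_c_c1, tin_c_c2, tin_c_c3, tin_c_c4, tin_c_c5 and anything else above 1.5 N))).
At the end, for the whole second after the job is handed in: The tin with the die in it is gripped, lid up, level within 0.2 rad, still, its middle within 60 mm sideways of bag_mid, its underside 60 to 220 mm above the table; the other two stand upright on the table, let go, within 60 mm of where they began (((height (world z) of tin_a between 0.06 and 0.22 m and horizontal distance between tin_a and bag_mid below 0.06 m and angle between tin_a's own z axis and vertical below 0.2 rad and linear speed of tin_a below 0.05 m/s and contact force between tin_a and the fingers above 1 N and contact force between tin_a_c0 and anything else above 0.2 N and height (world z) of each of tin_b, tin_c below 0.01 m and angle between each of tin_b, tin_c's own z axis and vertical below 0.1 rad and distance of each of tin_b, tin_c from where it was at the start of the episode below 0.06 m and contact force between each of tin_b, tin_c and the fingers below 0.1 N and linear speed of each of tin_b, tin_c below 0.03 m/s) or (height (world z) of tin_b between 0.06 and 0.22 m and horizontal distance between tin_b and bag_mid below 0.06 m and angle between tin_b's own z axis and vertical below 0.2 rad and linear speed of tin_b below 0.05 m/s and contact force between tin_b and the fingers above 1 N and contact force between tin_b_c0 and anything else above 0.2 N and height (world z) of each of tin_a, tin_c below 0.01 m and angle between each of tin_a, tin_c's own z axis and vertical below 0.1 rad and distance of each of tin_a, tin_c from where it was at the start of the episode below 0.06 m and contact force between each of tin_a, tin_c and the fingers below 0.1 N and linear speed of each of tin_a, tin_c below 0.03 m/s) or (height (world z) of tin_c between 0.06 and 0.22 m and horizontal distance between tin_c and bag_mid below 0.06 m and angle between tin_c's own z axis and vertical below 0.2 rad and linear speed of tin_c below 0.05 m/s and contact force between tin_c and the fingers above 1 N and contact force between tin_c_c0 and anything else above 0.2 N and height (world z) of each of tin_a, tin_b below 0.01 m and angle between each of tin_a, tin_b's own z axis and vertical below 0.1 rad and distance of each of tin_a, tin_b from where it was at the start of the episode below 0.06 m and contact force between each of tin_a, tin_b and the fingers below 0.1 N and linear speed of each of tin_a, tin_b below 0.03 m/s))); the arm keeps its last pose, push and grip.
It fails at once if a tin is dropped or thrown: out of the fingers with its underside more than 30 mm above the table ((height (world z) of tin_a above 0.03 m and contact force between tin_a and the fingers below 0.05 N) or (height (world z) of tin_b above 0.03 m and contact force between tin_b and the fingers below 0.05 N) or (height (world z) of tin_c above 0.03 m and contact force between tin_c and the fingers below 0.05 N)).
It fails at once if one of the other loose things is knocked away (moved over 40 mm) (distance of any of sponge, tape, paint_pot, glue_stick, tube_a, tube_b, brush_jar from where it was at the start of the episode above 0.04 m).
It also fails if it takes over 72 s, if anything falls off the work surface, if the arm or the gripper's body presses on something with over 40 N, if the wrist force passes 120 N, or if a joint passes its speed limit or range.

## Working session

There is one attempt and no reset: what is moved stays moved. The work goes in short steps, Python scripts to look and compute and a shell command to move; the robot and the scene stay as the last step left them, time stands still between calls to the robot, and variables do not carry over. Pictures are saved under pics/ and viewed, about 8 in all and at most 12, crops included, and the job is handed in when it is done.

```bash
mkdir -p pics; ls; python3 - <<'E'
from plant import r
import cv2,numpy as np
print(r.get_state())
for n in("scene","side"):
    p,d=r.capture(n);i=r.camera_info(n)
    np.savez(f"{n}0.npz",p=p,d=d,m=i["mtx"],T=i["pose"])
    cv2.imwrite(f"pics/{n}0.png",p[...,::-1]);print(n,np.round(i["pose"],3).tolist(),i["mtx"])
E
```

```text
pics
{'time_s': 0.0, 'joints': array([-5.88949757e+01,  2.05940425e+01,  6.34704920e-01, -2.30308684e-02,
       -7.01362298e+01, -1.65072471e+01]), 'qd': array([ 0.06649135, -0.10656284,  0.03252673, -0.06098228,  0.0466112 ,
        0.0571693 ]), 'joint_torque': array([-1.87415446e-05, -5.82722068e+01,  2.93061233e+01,  6.99689895e+00,
        6.94057730e-03, -1.61921876e-04]), 'tcp_pos': array([ 0.16999895, -0.65275365,  0.23659117]), 'eef_rot': array([ 1.79902219e+02, -6.39930946e-03, -1.65410061e+02]), 'contact_force': array([-0.03262651,  0.30475672,  0.25789116]), 'moment': array([ 0.06435967, -0.01490128, -0.01051981]), 'gripper_width': 0.08793981860922766}
scene [[0.594, 0.615, -0.518, 1.231], [0.804, -0.469, 0.366, -0.497], [-0.018, -0.634, -0.773, 1.119], [0.0, 0.0, 0.0, 1.0]] [[491.8797183    0.         259.37356258]
 [  0.         491.8797183  193.34990645]
 [  0.           0.           1.        ]]
side [[-0.719, -0.513, 0.469, -0.043], [-0.695, 0.51, -0.506, 0.612], [0.02, -0.69, -0.723, 0.897], [0.0, 0.0, 0.0, 1.0]] [[394.91172547   0.         255.49374471]
 [  0.         394.91172547 191.02227532]
 [  0.           0.           1.        ]]
```

View pics/scene0.png

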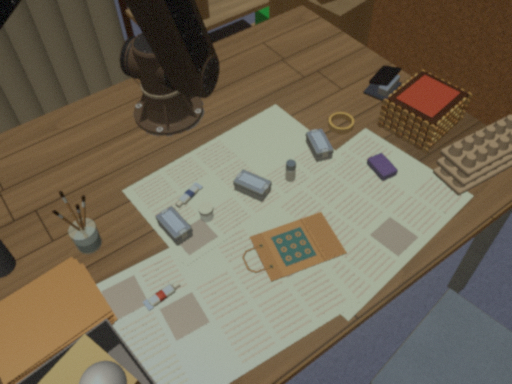

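View pics/side0.png

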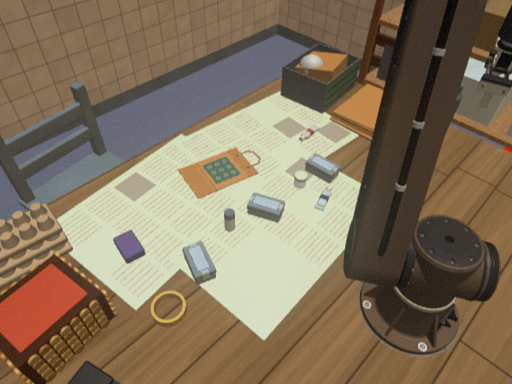

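The scene view shows the three tins at about (174,224), (252,185) and (319,144). The bag is near (297,246), the glue stick at (290,170) and the pot at (206,212). I'll measure the tin tops from depth in both views.

```bash
cat > look.py <<'E'
import numpy as np,cv2
def cloud(d,m,T):
    v,u=np.mgrid[:384,:512]
    P=np.stack([(u-m[0,2])*d/m[0,0],(v-m[1,2])*d/m[1,1],d],-1)@T[:3,:3].T+T[:3,3]
    P[d==0]=np.nan
    return P
E
python3 - <<'E'
from look import *
for n in("scene","side"):
    f=np.load(n+"0.npz");P=cloud(f["d"],f["m"],f["T"]);X,Y,Z=P[...,0],P[...,1],P[...,2]
    print(n)
    # tall things on the table in the work area
    mk=((Z>.012)&(Z<.3)&(X>.2)&(X<.9)&(abs(Y)<.6)).astype(np.uint8)
    c,l,s,_=cv2.connectedComponentsWithStats(mk)
    for i in range(1,c):
        if 40<s[i,4]<3000:
            Q=P[l==i];h=np.percentile(Q[:,2],90)
            t=Q[Q[:,2]>h-.008][:,:2].astype(np.float32)*1000
            (cx,cy),(w,hh),a=cv2.minAreaRect(t)
            if w<hh:a-=90;w,hh=hh,w
            print(s[i,:4],"h%.0f c(%.0f,%.0f) %.0fx%.0f long axis %.0f"%(h*1000,cx,cy,w,hh,a))
    hsv=cv2.cvtColor(f["p"],cv2.COLOR_RGB2HSV)
    b=((hsv[...,0]<20)&(hsv[...,1]>110)&(hsv[...,2]>120)&(X>.4)&(X<.95)&(abs(Y)<.45)&(Z<.02)).astype(np.uint8)
    b=cv2.morphologyEx(b,cv2.MORPH_OPEN,np.ones((5,5)))
    for k in cv2.findContours(b,0,2)[0]:
        if cv2.contourArea(k)>800:
            kk=k[:,0];print("bag",kk.mean(0),cv2.minAreaRect((P[kk[:,1],kk[:,0],:2]*1000).astype(np.float32)))
    print("table z",np.nanmedian(Z[(X>.4)&(X<.8)&(abs(Y)<.3)]))
E
```

```text
scene
[186  66   9  13] h297 c(205,5) 20x9 long axis -89
[378  87  68  65] h119 c(571,555) 189x89 long axis 0
[328 112  26  21] h25 c(411,416) 87x79 long axis -43
[305 129  29  32] h46 c(455,285) 108x58 long axis -21
[434 132  67  63] h129 c(795,549) 107x79 long axis 85
[367 153  31  27] h30 c(631,380) 88x56 long axis -11
[285 160  11  20] h72 c(492,138) 29x26 long axis -39
[233 169  39  32] h46 c(461,23) 100x60 long axis 24
[176 185  23  22] h20 c(369,-146) 90x26 long axis -71
[ 52 191  50  62] h165 c(342,-440) 70x61 long axis 55
[198 202  16  19] h46 c(461,-139) 42x41 long axis 20
[155 206  38  38] h46 c(447,-233) 103x56 long axis 4
[146 282  34  24] h20 c(604,-356) 87x27 long axis -85
bag [296.50406504 246.34146341] ((689.5189819335938, 5.7198333740234375), (215.66397094726562, 149.46157836914062), 75.55209350585938)
table z 0.001397449955165997
side
[281  55  60  57] h146 c(740,-558) 143x73 long axis 15
[330  99  48  42] h48 c(510,-542) 176x122 long axis 3
[300 127  17  13] h18 c(600,-348) 86x26 long axis -89
[305 154  36  28] h44 c(443,-228) 101x60 long axis 4
[294 171  14  16] h45 c(460,-134) 42x41 long axis -9
[317 187  15  20] h18 c(365,-143) 86x24 long axis -72
[247 193  38  28] h44 c(456,27) 100x58 long axis 23
[224 209  11  21] h71 c(488,143) 28x26 long axis 40
[113 230  32  32] h28 c(628,385) 86x55 long axis -9
[183 242  34  41] h45 c(449,289) 101x56 long axis -20
[150 291  36  35] h24 c(407,420) 82x82 long axis -27
table z 0.0003911924741126782
```

Both views agree on these positions, in mm:

| Thing | Position (mm) | Long-axis yaw |
|---|---|---|
| Tin 1 | (445,-230) | 4° |
| Tin 2 | (458,25) | 23.5° |
| Tin 3 | (451,287) | -20.5° |
| Bag | (689,6) | |

Sizes, heights and reach are all consistent. I'll raise first to clear the brushes, then turn to the yaw of tin 1.

```bash
cat > to.py <<'E'
# python3 to.py x y z yaw : full-scale units still to go along the tool axes (mod 180 yaw)
import sys,numpy as np
from scipy.spatial.transform import Rotation as R
from plant import r
s=r.get_state();t=np.array(list(map(float,sys.argv[1:4])));Rm=R.from_euler('xyz',s["eef_rot"],degrees=True).as_matrix()
d=Rm.T@(t-s["tcp_pos"])/.025
e=(float(sys.argv[4])-s["eef_rot"][2]+90)%180-90
print("t%.2f pos"%s["time_s"],s["tcp_pos"].round(4),"rot",s["eef_rot"].round(1),"w %.4f"%s["gripper_width"],"UNITS xyz",d.round(2),"yaw",round(-e/4,2),"F",s["contact_force"].round(2),"M",s["moment"].round(3))
E
python3 -m inch '[{"z":-1},{"z":-1},{"z":-1},{"yaw":0.9},{"yaw":0.9}]' 1 20
python3 -m inch '[{"yaw":0.9},{}]'
python3 to.py 0.445 -0.23 0.30 4
```

```text
t0.10 pos [ 0.17   -0.6528  0.2367] rot [ 179.9   -0.  -165.4] w 0.0879 UNITS xyz [-14.91  13.6   -2.51] yaw 2.65 F [ 0.42  0.33 -0.56] M [0.017 0.014 0.002]validation failed for argument at $[0]...
validation failed for argument at $[0]...
```

```bash

python3 -m inch '[{"x":0,"y":0,"z":-1,"yaw":0},{"x":0,"y":0,"z":-1,"yaw":0},{"x":0,"y":0,"z":-1,"yaw":0.9},{"x":0,"y":0,"z":0,"yaw":0.9},{"x":0,"y":0,"z":0,"yaw":0.9}]' 1 20
python3 to.py 0.445 -0.23 0.30 4
```

```text
time_s: 0.52
tcp_pos: [0.1694, -0.6511, 0.3103]
eef_rot: [179.4, -0.2, -176.5]
contact_force: [0.1, 0.7, -0.9]
gripper_width: 0.0878
t0.52 pos [ 0.1694 -0.6511  0.3103] rot [ 179.4   -0.2 -176.5] w 0.0878 UNITS xyz [-12.03  16.14   0.53] yaw -0.13 F [ 0.1   0.66 -0.87] M [ 0.015 -0.06   0.024]
```

Tracking is good. Next I move across, 16 rows at x -0.72, y 1.

```bash

for k in 1 2 3; do python3 -m inch '[{"x":-0.74,"y":1,"z":0,"yaw":0},{"x":-0.74,"y":1,"z":0,"yaw":0},{"x":-0.74,"y":1,"z":0,"yaw":0},{"x":-0.74,"y":1,"z":0,"yaw":0},{"x":-0.74,"y":1,"z":0,"yaw":0}]' >/dev/null; done
python3 to.py 0.445 -0.23 0.30 4
```

```text
t1.77 pos [ 0.4306 -0.2462  0.3075] rot [ 179.    -0.5 -177.4] w 0.0873 UNITS xyz [-0.61  0.62  0.3 ] yaw -0.34 F [ 0.74 -0.55 -0.05] M [-0.16  -0.105 -0.014]
```

```bash

python3 -m inch '[{"x":-0.6,"y":0.6,"z":1,"yaw":0},{"x":0,"y":0,"z":1,"yaw":0},{"x":0,"y":0,"z":1,"yaw":0},{"x":0,"y":0,"z":1,"yaw":-0.2},{"x":0,"y":0,"z":1,"yaw":0}]' 0.75 >/dev/null
python3 -m inch '[{"x":0,"y":0,"z":1,"yaw":0},{"x":0,"y":0,"z":1,"yaw":0},{"x":0,"y":0,"z":0,"yaw":0}]' >/dev/null
python3 to.py 0.445 -0.23 0.018 4
python3 - <<'E'
from plant import r
import cv2
p,d=r.capture("wrist");cv2.imwrite("pics/w1.png",p[...,::-1])
E
```

```text
t2.43 pos [ 0.4477 -0.2198  0.1269] rot [ 179.    -0.2 -176. ] w 0.0767 UNITS xyz [ 0.12 -0.48  4.35] yaw -0.0 F [-0.92 -0.2  -0.79] M [-0.016  0.2   -0.003]
```

View pics/w1.png

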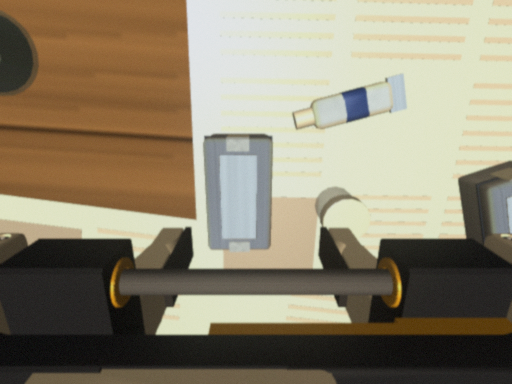

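The wrist view shows the tin straight, centred at (238,192) between the fingers. It sits slightly left, which matches the remaining y of -0.48. I'll descend and grip.

```bash

python3 -m inch '[{"x":0.12,"y":-0.45,"z":0.5,"yaw":0},{"x":0,"y":0,"z":0.5,"yaw":0},{"x":0,"y":0,"z":0,"yaw":0}]' >/dev/null
python3 to.py 0.445 -0.23 0.018 4
```

```text
t2.73 pos [ 0.4491 -0.2324  0.1076] rot [ 1.792e+02  1.000e-01 -1.759e+02] w 0.0765 UNITS xyz [0.16 0.06 3.59] yaw 0.03 F [-0.17 -0.22  0.89] M [-0.053  0.028  0.009]
```

```bash

python3 -m inch '[{"x":0.16,"y":0.06,"z":1,"yaw":0},{"x":0,"y":0,"z":0.9,"yaw":0},{"x":0,"y":0,"z":0.9,"yaw":0},{"x":0,"y":0,"z":0.5,"yaw":0},{"x":0,"y":0,"z":0,"yaw":0}]' >/dev/null
python3 to.py 0.445 -0.23 0.018 4
```

```text
t3.15 pos [ 0.4535 -0.232   0.0332] rot [ 179.4    1.  -175.8] w 0.0768 UNITS xyz [0.34 0.1  0.6 ] yaw 0.06 F [-0.22 -0.29 -0.12] M [-0.049  0.124  0.015]
```

```bash

python3 -m inch '[{"x":0.35,"y":0.08,"z":0.5,"yaw":0},{"x":0,"y":0,"z":0.1,"yaw":0},{"x":0,"y":0,"z":0,"yaw":0}]' >/dev/null
python3 to.py 0.445 -0.23 0.018 4
python3 -m inch '[{"x":0,"y":0,"z":0,"yaw":0},{"x":0,"y":0,"z":0,"yaw":0},{"x":0,"y":0,"z":0,"yaw":0},{"x":0,"y":0,"z":0,"yaw":0},{"x":0,"y":0,"z":0,"yaw":0}]' -1 40 >/dev/null
python3 to.py 0.445 -0.23 0.018 4
```

```text
t3.40 pos [ 0.4489 -0.2313  0.0228] rot [ 179.6    1.3 -175.7] w 0.0764 UNITS xyz [0.16 0.06 0.19] yaw 0.09 F [-0.12  0.57  0.48] M [-0.105 -0.034  0.023]
t3.82 pos [ 0.4534 -0.232   0.0283] rot [ 179.7    1.7 -175.6] w 0.0555 UNITS xyz [0.34 0.1  0.4 ] yaw 0.1 F [ 0.63  0.7  -0.98] M [-0.028  0.062  0.036]
```

Gripped at 55.5 mm. I'll lift, stroke one way, measure the moment, then stroke back and measure again.

```bash
cat > mom.py <<'E'
import sys,numpy as np
from scipy.spatial.transform import Rotation as R
from plant import r
F=[];M=[]
for i in range(int(sys.argv[1])):
    r.capture("side");s=r.get_state();Rm=R.from_euler('xyz',s["eef_rot"],degrees=True).as_matrix()
    F.append(Rm.T@s["contact_force"]);M.append(Rm.T@s["moment"])
F=np.array(F);M=np.array(M)
print("t%.2f"%s["time_s"],s["tcp_pos"].round(3),s["eef_rot"].round(1),"F",F.mean(0).round(3),"M",M.mean(0).round(4),"std",M.std(0).round(3),"w",s["gripper_width"].round(4),"J",s["joints"].round(2))
E
python3 -m inch '[{"x":0.1,"y":0,"z":-0.5,"yaw":0},{"x":0,"y":0,"z":-1,"yaw":0},{"x":0,"y":0,"z":-1,"yaw":0},{"x":0,"y":0,"z":-1,"yaw":0},{"x":0,"y":0,"z":-1,"yaw":0}]'
python3 mom.py 2
python3 -m inch '[{"x":-1,"y":0,"z":0,"yaw":0},{"x":-1,"y":0,"z":0,"yaw":0},{"x":-1,"y":0,"z":0,"yaw":0},{"x":0,"y":0,"z":0,"yaw":0},{"x":0,"y":0,"z":0,"yaw":0}]'
python3 mom.py 12
python3 -m inch '[{"x":1,"y":0,"z":0,"yaw":0},{"x":1,"y":0,"z":0,"yaw":0},{"x":1,"y":0,"z":0,"yaw":0},{"x":0,"y":0,"z":0,"yaw":0},{"x":0,"y":0,"z":0,"yaw":0}]'
python3 mom.py 12
```

```text
time_s: 4.23
tcp_pos: [0.4428, -0.2321, 0.1389]
eef_rot: [179.5, 0.9, -175.7]
contact_force: [0.5, 0.2, -1.2]
gripper_width: 0.056
time_s: 4.75
tcp_pos: [0.5215, -0.2265, 0.1437]
eef_rot: [179.5, 1.4, -175.7]
contact_force: [-0.7, 0.6, -1.0]
gripper_width: 0.0559
time_s: 5.77
tcp_pos: [0.4441, -0.2325, 0.1426]
eef_rot: [179.6, 1.6, -175.7]
contact_force: [0.7, -1.4, -0.6]
gripper_width: 0.0557Traceback (most recent call last):
  File "mom.py", line 9, in <module>
    print("t%.2f"%s["time_s"],s["tcp_pos"].round(3),s["eef_rot"].round(1),"F",F.mean(0).round(3),"M",M.mean(0).round(4),"std",M.std(0).round(3),"w",s["gripper_width"].round(4),"J",s["joints"].round(2))
                                                                                                                                                    ^^^^^^^^^^^^^^^^^^^^^^^^
AttributeError: 'float' object has no attribute 'round'
Traceback (most recent call last):
  File "mom.py", line 9, in <module>
    print("t%.2f"%s["time_s"],s["tcp_pos"].round(3),s["eef_rot"].round(1),"F",F.mean(0).round(3),"M",M.mean(0).round(4),"std",M.std(0).round(3),"w",s["gripper_width"].round(4),"J",s["joints"].round(2))
                                                                                                                                                    ^^^^^^^^^^^^^^^^^^^^^^^^
AttributeError: 'float' object has no attribute 'round'
Traceback (most recent call last):
  File "mom.py", line 9, in <module>
    print("t%.2f"%s["time_s"],s["tcp_pos"].round(3),s["eef_rot"].round(1),"F",F.mean(0).round(3),"M",M.mean(0).round(4),"std",M.std(0).round(3),"w",s["gripper_width"].round(4),"J",s["joints"].round(2))
                                                                                                                                                    ^^^^^^^^^^^^^^^^^^^^^^^^
AttributeError: 'float' object has no attribute 'round'
```

```bash
sed -i 's/s\["gripper_width"\].round(4)/round(float(s["gripper_width"]),4)/' mom.py
python3 mom.py 10
python3 -m inch '[{"x":-1,"y":0,"z":0,"yaw":0},{"x":-1,"y":0,"z":0,"yaw":0},{"x":-1,"y":0,"z":0,"yaw":0},{"x":0,"y":0,"z":0,"yaw":0},{"x":0,"y":0,"z":0,"yaw":0}]' >/dev/null
python3 mom.py 10
python3 -m inch '[{"x":1,"y":0,"z":0,"yaw":0},{"x":1,"y":0,"z":0,"yaw":0},{"x":1,"y":0,"z":0,"yaw":0},{"x":0,"y":0,"z":0,"yaw":0},{"x":0,"y":0,"z":0,"yaw":0}]' >/dev/null
python3 mom.py 10
```

```text
t6.87 [ 0.445 -0.232  0.142] [ 179.6    1.5 -175.7] F [-0.01  0.08  1.31] M [0.0237 0.0781 0.003 ] std [0.022 0.031 0.039] w 0.0558 J [ -5.65   8.64 -28.86  -0.89 -51.1  -79.5 ]
t7.78 [ 0.521 -0.227  0.145] [ 179.6    1.6 -175.8] F [-0.047 -0.125  1.239] M [0.0329 0.07   0.0042] std [0.034 0.078 0.029] w 0.0557 J [ -4.26  14.38 -20.85  -0.82 -53.27 -81.04]
t8.70 [ 0.444 -0.232  0.142] [ 179.6    1.6 -175.7] F [0.075 0.007 1.503] M [0.023  0.101  0.0089] std [0.035 0.076 0.033] w 0.0555 J [ -5.67   8.56 -28.97  -0.9  -51.02 -79.51]
```

The moment hardly changes: My +0.08 and +0.10 after the +x strokes, 0.07 after the -x one. A die would give about -0.058 between the ends. One more pair to firm it up.

```bash

python3 -m inch '[{"x":-1,"y":0,"z":0,"yaw":0},{"x":-1,"y":0,"z":0,"yaw":0},{"x":-1,"y":0,"z":0,"yaw":0},{"x":0,"y":0,"z":0,"yaw":0},{"x":0,"y":0,"z":0,"yaw":0}]' >/dev/null
python3 mom.py 10
python3 -m inch '[{"x":1,"y":0,"z":0,"yaw":0},{"x":1,"y":0,"z":0,"yaw":0},{"x":1,"y":0,"z":0,"yaw":0},{"x":0,"y":0,"z":0,"yaw":0},{"x":0,"y":0,"z":0,"yaw":0}]' >/dev/null
python3 mom.py 6; python3 to.py 0.45 -0.23 0.0275 4
```

```text
t9.62 [ 0.521 -0.227  0.144] [ 179.6    1.6 -175.8] F [0.018 0.337 1.38 ] M [0.0209 0.0791 0.0049] std [0.024 0.066 0.039] w 0.0554 J [ -4.24  14.41 -20.91  -0.83 -53.19 -81.05]
t10.33 [ 0.444 -0.232  0.142] [ 179.6    1.6 -175.7] F [0.02  0.061 1.433] M [ 0.0051  0.0932 -0.0167] std [0.024 0.08  0.014] w 0.0562 J [ -5.65   8.59 -29.01  -0.89 -50.93 -79.53]
t10.33 pos [ 0.4441 -0.2322  0.1416] rot [ 179.6    1.6 -175.7] w 0.0562 UNITS xyz [-0.12  0.03  4.57] yaw 0.06 F [ 0.2   0.01 -1.8 ] M [-0.029  0.111  0.004]
```

Tin 1 is silent: pooled My is 0.090 against 0.074, the opposite sign to a die. I'll set it back.

```bash

python3 -m inch '[{"x":0,"y":0,"z":1,"yaw":0},{"x":0,"y":0,"z":1,"yaw":0},{"x":0,"y":0,"z":1,"yaw":0},{"x":0,"y":0,"z":0.6,"yaw":0},{"x":0,"y":0,"z":0.3,"yaw":0}]' >/dev/null
python3 to.py 0.45 -0.23 0.0285 4
```

```text
t10.75 pos [ 0.453  -0.2318  0.0435] rot [ 179.7    2.1 -175.6] w 0.0556 UNITS xyz [0.14 0.08 0.6 ] yaw 0.1 F [-0.04 -0.56 -1.42] M [-0.041  0.091  0.035]
```

```bash

python3 -m inch '[{"x":0.14,"y":0,"z":0.4,"yaw":0},{"x":0,"y":0,"z":0.25,"yaw":0},{"x":0,"y":0,"z":0.15,"yaw":0}]' >/dev/null
python3 to.py 0.45 -0.23 0.0285 4
```

```text
t11.00 pos [ 0.4512 -0.2317  0.0245] rot [ 179.8    1.9 -175.4] w 0.0554 UNITS xyz [ 0.04  0.07 -0.16] yaw 0.14 F [-15.8   13.74  57.99] M [5.178 4.833 0.094]
```

It's on the table and pressing a little. I'll ease up and open.

```bash

python3 -m inch '[{"x":0,"y":0,"z":-0.1,"yaw":0}]' >/dev/null; python3 to.py 0.45 -0.23 0.0285 4
python3 -m inch '[{"x":0,"y":0,"z":0,"yaw":0},{"x":0,"y":0,"z":0,"yaw":0},{"x":0,"y":0,"z":0,"yaw":0}]' 0.75 >/dev/null
python3 to.py 0.45 -0.23 0.0285 4
python3 -m inch '[{"x":0,"y":0,"z":-1,"yaw":0},{"x":0,"y":0,"z":-1,"yaw":0},{"x":0,"y":0,"z":-1,"yaw":0},{"x":0,"y":0,"z":-1,"yaw":0},{"x":0,"y":0,"z":-1,"yaw":0}]' >/dev/null
python3 to.py 0.458 0.025 0.14 23.5
```

```text
t11.08 pos [ 0.4518 -0.2317  0.0278] rot [ 179.8    1.9 -175.4] w 0.0559 UNITS xyz [ 0.07  0.07 -0.03] yaw 0.15 F [-0.27 -0.21 -1.68] M [-0.037  0.077 -0.007]
t11.33 pos [ 0.4548 -0.2319  0.0299] rot [ 179.9    2.1 -175.3] w 0.0707 UNITS xyz [0.19 0.09 0.05] yaw 0.17 F [-0.14  0.3  -0.47] M [-0.059  0.114 -0.024]
t11.75 pos [ 0.4471 -0.2321  0.1533] rot [ 179.7    1.4 -175.4] w 0.0768 UNITS xyz [-1.25 10.21  0.62] yaw -4.72 F [0.73 0.02 0.16] M [-0.049 -0.036 -0.046]
```

```bash

python3 -m inch '[{"x":0,"y":1,"z":0,"yaw":-0.95},{"x":0,"y":1,"z":0,"yaw":-0.95},{"x":0,"y":1,"z":0,"yaw":-0.95},{"x":0,"y":1,"z":0,"yaw":-0.95},{"x":0,"y":1,"z":0,"yaw":-0.95}]' >/dev/null
python3 to.py 0.458 0.025 0.14 23.5
```

```text
t12.17 pos [ 0.4257 -0.1108  0.1601] rot [-179.4    2.1 -156. ] w 0.0772 UNITS xyz [-3.35  4.45  0.88] yaw 0.12 F [0.6  0.22 0.52] M [0.118 0.093 0.   ]
```

```bash

python3 -m inch '[{"x":-0.8,"y":0.95,"z":0,"yaw":0},{"x":-0.8,"y":0.95,"z":0.2,"yaw":0},{"x":-0.8,"y":0.95,"z":0.3,"yaw":0},{"x":-0.8,"y":0.95,"z":0.3,"yaw":0.1},{"x":0,"y":0.4,"z":0.2,"yaw":0}]' >/dev/null
python3 to.py 0.458 0.025 0.018 23.5
```

```text
t12.58 pos [0.4576 0.0259 0.139 ] rot [-179.4    2.5 -156.2] w 0.0767 UNITS xyz [0.22 0.01 4.83] yaw 0.09 F [-0.05  0.43  0.18] M [-0.073  0.089  0.024]
```

```bash

python3 -m inch '[{"x":0.1,"y":0,"z":1,"yaw":0.09},{"x":0.1,"y":0,"z":1,"yaw":0},{"x":0.1,"y":0,"z":1,"yaw":0},{"x":0.05,"y":0,"z":0.7,"yaw":0},{"x":0,"y":0,"z":0.3,"yaw":0}]' >/dev/null
python3 to.py 0.458 0.025 0.018 23.5
```

```text
t13.00 pos [0.4572 0.0289 0.0369] rot [-179.4    3.  -156.1] w 0.0765 UNITS xyz [ 0.08 -0.15  0.75] yaw 0.1 F [-1.23 -0.02 -0.31] M [-0.061  0.242  0.005]
```

```bash

python3 -m inch '[{"x":0.1,"y":-0.15,"z":0.6,"yaw":0.1},{"x":0.1,"y":0,"z":0.3,"yaw":0}]' >/dev/null
python3 to.py 0.458 0.025 0.018 23.5
python3 -m inch '[{"x":0.1,"y":0,"z":0.1,"yaw":0},{"x":0.1,"y":0,"z":0.1,"yaw":0},{"x":0,"y":0,"z":0,"yaw":0},{"x":0,"y":0,"z":0,"yaw":0}]' -1 40 >/dev/null
python3 to.py 0.458 0.025 0.018 23.5
```

```text
t13.17 pos [0.4556 0.024  0.0124] rot [-179.4    3.  -156.5] w 0.0767 UNITS xyz [-0.11 -0.   -0.22] yaw 0.0 F [-0.12 -0.52  0.69] M [-0.074  0.23  -0.008]
t13.50 pos [0.4572 0.0287 0.0134] rot [-179.5    3.8 -156.2] w 0.0560 UNITS xyz [ 0.02 -0.15 -0.18] yaw 0.08 F [-0.08  0.17 -2.12] M [-0.13   0.173 -0.014]
```

```bash

python3 -m inch '[{"x":0,"y":0,"z":-1,"yaw":0},{"x":0,"y":0,"z":-1,"yaw":0},{"x":0,"y":0,"z":-1,"yaw":0},{"x":0,"y":0,"z":-1,"yaw":0},{"x":0,"y":0,"z":-1,"yaw":0}]' >/dev/null
python3 -m inch '[{"x":-1,"y":0,"z":0,"yaw":0},{"x":-1,"y":0,"z":0,"yaw":0},{"x":-1,"y":0,"z":0,"yaw":0},{"x":0,"y":0,"z":0,"yaw":0},{"x":0,"y":0,"z":0,"yaw":0}]' >/dev/null
python3 mom.py 10
python3 -m inch '[{"x":1,"y":0,"z":0,"yaw":0},{"x":1,"y":0,"z":0,"yaw":0},{"x":1,"y":0,"z":0,"yaw":0},{"x":0,"y":0,"z":0,"yaw":0},{"x":0,"y":0,"z":0,"yaw":0}]' >/dev/null
python3 mom.py 10
python3 -m inch '[{"x":-1,"y":0,"z":0,"yaw":0},{"x":-1,"y":0,"z":0,"yaw":0},{"x":-1,"y":0,"z":0,"yaw":0},{"x":0,"y":0,"z":0,"yaw":0},{"x":0,"y":0,"z":0,"yaw":0}]' >/dev/null
python3 mom.py 10
python3 -m inch '[{"x":1,"y":0,"z":0,"yaw":0},{"x":1,"y":0,"z":0,"yaw":0},{"x":1,"y":0,"z":0,"yaw":0},{"x":0,"y":0,"z":0,"yaw":0},{"x":0,"y":0,"z":0,"yaw":0}]' >/dev/null
python3 mom.py 8
```

```text
t14.83 [0.518 0.056 0.149] [-179.6    3.7 -156.2] F [-0.184 -0.162  1.458] M [-0.0534  0.253   0.0065] std [0.034 0.078 0.026] w 0.0558 J [ 28.35   8.43 -28.87   0.97 -49.03 -95.23]
t15.75 [0.447 0.025 0.143] [-179.6    3.7 -156.2] F [ 0.498 -0.036  1.507] M [-0.0492  0.2647  0.0072] std [0.019 0.078 0.025] w 0.0559 J [ 29.27   1.75 -37.51   1.09 -47.15 -96.25]
t16.67 [0.518 0.056 0.148] [-179.6    3.7 -156.3] F [0.358 0.266 1.135] M [-0.0545  0.2482  0.0177] std [0.024 0.069 0.029] w 0.0559 J [ 28.32   8.5  -28.93   0.97 -48.93 -95.2 ]
t17.48 [0.448 0.025 0.143] [-179.6    3.7 -156.2] F [ 0.263 -0.041  1.266] M [-0.0736  0.2595  0.0163] std [0.022 0.09  0.029] w 0.0558 J [ 29.24   1.81 -37.56   1.09 -47.03 -96.22]
```

The difference is +0.011, the same as tin 1. To be sure the stroke itself is hard enough, I'll repeat on this tin with a sharper stop (slight counter-stroke).

```bash

python3 -m inch '[{"x":-1,"y":0,"z":0,"yaw":0},{"x":-1,"y":0,"z":0,"yaw":0},{"x":-1,"y":0,"z":0,"yaw":0},{"x":0.8,"y":0,"z":0,"yaw":0},{"x":0.3,"y":0,"z":0,"yaw":0}]' >/dev/null
python3 mom.py 10
python3 -m inch '[{"x":1,"y":0,"z":0,"yaw":0},{"x":1,"y":0,"z":0,"yaw":0},{"x":1,"y":0,"z":0,"yaw":0},{"x":-0.8,"y":0,"z":0,"yaw":0},{"x":-0.3,"y":0,"z":0,"yaw":0}]' >/dev/null
python3 mom.py 10; python3 to.py 0.457 0.027 0.0145 23.5
```

```text
t18.40 [0.496 0.046 0.145] [-179.5    3.7 -156.2] F [-0.07   0.1    0.991] M [-0.031   0.238   0.0061] std [0.042 0.023 0.025] w 0.0562 J [ 28.59   6.55 -31.79   1.08 -48.01 -95.49]
t19.32 [0.448 0.025 0.141] [-179.5    3.5 -156.3] F [-0.329 -0.18   1.77 ] M [-0.0444  0.2377  0.001 ] std [0.034 0.03  0.027] w 0.056 J [ 29.2    2.06 -37.58   1.08 -46.92 -96.19]
t19.32 pos [0.4478 0.0248 0.1407] rot [-179.5    3.5 -156.3] w 0.0560 UNITS xyz [-0.06 -0.03  5.06] yaw 0.06 F [ 0.45  0.93 -2.02] M [ 0.034  0.265 -0.025]
```

Now 0.000 ± 0.012, so tin 2 is silent. I'll set it back.

```bash

python3 -m inch '[{"x":0,"y":0,"z":1,"yaw":0},{"x":0,"y":0,"z":1,"yaw":0},{"x":0,"y":0,"z":1,"yaw":0},{"x":0,"y":0,"z":1,"yaw":0},{"x":0,"y":0,"z":0.3,"yaw":0}]' >/dev/null
python3 to.py 0.457 0.027 0.0145 23.5
```

```text
t19.73 pos [0.4586 0.0286 0.0339] rot [-179.5    4.2 -156.2] w 0.0556 UNITS xyz [ 0.14 -0.03  0.77] yaw 0.08 F [-0.31  0.52 -1.21] M [-0.201  0.383 -0.017]
```

```bash

python3 -m inch '[{"x":0.1,"y":0,"z":0.5,"yaw":0},{"x":0,"y":0,"z":0.1,"yaw":0}]' >/dev/null
python3 to.py 0.457 0.027 0.0145 23.5
```

```text
t19.90 pos [0.4565 0.0274 0.0162] rot [-179.5    4.  -156.2] w 0.0562 UNITS xyz [-0.01 -0.02  0.07] yaw 0.08 F [ 0.14  0.14 -1.1 ] M [-0.127  0.431 -0.024]
```

```bash

python3 -m inch '[{"x":0,"y":0,"z":0.12,"yaw":0}]' >/dev/null;python3 to.py 0.457 0.027 0.0145 23.5
python3 -m inch '[{"x":0,"y":0,"z":0,"yaw":0},{"x":0,"y":0,"z":0,"yaw":0},{"x":0,"y":0,"z":0,"yaw":0}]' 0.75 >/dev/null
python3 to.py 0.457 0.027 0.0145 23.5
```

```text
t19.98 pos [0.457  0.0275 0.0131] rot [-179.5    4.  -156.2] w 0.0557 UNITS xyz [ 0.01 -0.02 -0.06] yaw 0.09 F [-3.05 -2.75 39.6 ] M [0.297 0.908 0.051]
t20.23 pos [0.4588 0.0282 0.0144] rot [-179.5    4.1 -156.1] w 0.0706 UNITS xyz [ 0.09 -0.02 -0.01] yaw 0.1 F [-0.12 -0.11  0.43] M [-0.057  0.207 -0.01 ]
```

```bash

python3 -m inch '[{"x":0,"y":0,"z":-1,"yaw":0},{"x":0,"y":0,"z":-1,"yaw":0},{"x":0,"y":0,"z":-1,"yaw":0},{"x":0,"y":0,"z":-1,"yaw":0},{"x":0,"y":0,"z":-1,"yaw":0}]' >/dev/null
python3 -m inch '[{"x":0,"y":1,"z":0,"yaw":1},{"x":0,"y":1,"z":0,"yaw":1},{"x":0,"y":1,"z":0,"yaw":1},{"x":0,"y":1,"z":0,"yaw":1},{"x":0,"y":1,"z":0,"yaw":1}]' >/dev/null
python3 to.py 0.451 0.287 0.14 -20.5
```

```text
t21.07 pos [0.4174 0.1474 0.154 ] rot [ 178.5    4.7 -177.3] w 0.0762 UNITS xyz [-1.56  5.49  0.83] yaw 5.81 F [ 0.99 -0.12 -0.59] M [-0.113  0.173 -0.099]
```

```bash

python3 -m inch '[{"x":0,"y":1,"z":0,"yaw":1},{"x":0,"y":1,"z":0,"yaw":1},{"x":0,"y":1,"z":0,"yaw":1},{"x":0,"y":1,"z":0,"yaw":1},{"x":0,"y":1,"z":0,"yaw":1}]' >/dev/null
python3 to.py 0.451 0.287 0.14 -20.5
```

```text
t21.48 pos [0.4272 0.278  0.1645] rot [176.3   4.  161.7] w 0.0767 UNITS xyz [-0.72  0.57  1.07] yaw 0.56 F [ 0.95 -0.76  0.44] M [-0.168  0.254  0.015]
```

```bash

python3 -m inch '[{"x":-0.7,"y":0.55,"z":0.5,"yaw":0.5},{"x":0,"y":0,"z":0.5,"yaw":0},{"x":0,"y":0,"z":0,"yaw":0}]' >/dev/null
python3 to.py 0.451 0.287 0.018 -20.5
```

```text
t21.73 pos [0.4526 0.2942 0.1448] rot [175.7   4.  159.6] w 0.0764 UNITS xyz [ 0.32 -0.67  5.02] yaw 0.03 F [ 0.19 -0.47 -0.39] M [-0.386  0.429 -0.041]
```

```bash

python3 -m inch '[{"x":0.15,"y":-0.2,"z":0.9,"yaw":0},{"x":0.1,"y":-0.2,"z":0.9,"yaw":0},{"x":0.1,"y":-0.15,"z":0.9,"yaw":0},{"x":0.05,"y":-0.1,"z":0.6,"yaw":0}]' >/dev/null
python3 to.py 0.451 0.287 0.018 -20.5
```

```text
t22.07 pos [0.448  0.2893 0.0657] rot [175.1   4.3 159.7] w 0.0768 UNITS xyz [-0.   -0.21  1.9 ] yaw 0.05 F [-0.29 -0.16  0.32] M [-0.305  0.421  0.013]
```

```bash

python3 -m inch '[{"x":0.08,"y":-0.25,"z":0.8,"yaw":0},{"x":0.08,"y":-0.05,"z":0.7,"yaw":0},{"x":0.08,"y":-0.05,"z":0.3,"yaw":0}]' >/dev/null
python3 to.py 0.451 0.287 0.018 -20.5
```

```text
t22.32 pos [0.4436 0.2848 0.0199] rot [174.9   4.3 159.7] w 0.0764 UNITS xyz [-0.24  0.17  0.11] yaw 0.06 F [-0.81 -0.74 -0.09] M [-0.274  0.403 -0.045]
```

```bash

python3 -m inch '[{"x":-0.1,"y":0.1,"z":0,"yaw":0},{"x":0,"y":0,"z":0.05,"yaw":0},{"x":0,"y":0,"z":0,"yaw":0},{"x":0,"y":0,"z":0,"yaw":0}]' -1 40 >/dev/null
python3 to.py 0.451 0.287 0.018 -20.5
python3 -m inch '[{"x":0,"y":0,"z":-1,"yaw":0},{"x":0,"y":0,"z":-1,"yaw":0},{"x":0,"y":0,"z":-1,"yaw":0},{"x":0,"y":0,"z":-1,"yaw":0},{"x":0,"y":0,"z":-1,"yaw":0}]' >/dev/null
python3 -m inch '[{"x":-1,"y":0,"z":0,"yaw":0},{"x":-1,"y":0,"z":0,"yaw":0},{"x":-1,"y":0,"z":0,"yaw":0},{"x":0.8,"y":0,"z":0,"yaw":0},{"x":0.3,"y":0,"z":0,"yaw":0}]' >/dev/null
python3 mom.py 10
python3 -m inch '[{"x":1,"y":0,"z":0,"yaw":0},{"x":1,"y":0,"z":0,"yaw":0},{"x":1,"y":0,"z":0,"yaw":0},{"x":-0.8,"y":0,"z":0,"yaw":0},{"x":-0.3,"y":0,"z":0,"yaw":0}]' >/dev/null
python3 mom.py 10
```

```text
t22.65 pos [0.4474 0.2867 0.0212] rot [174.9   4.4 159.8] w 0.0569 UNITS xyz [-0.12  0.05  0.14] yaw 0.07 F [ 1.    1.56 -1.97] M [-0.241  0.407 -0.039]
t23.98 [0.481 0.261 0.163] [174.5   4.4 159.8] F [ 0.247 -0.016  2.597] M [ 0.4456  0.3663 -0.0091] std [0.02  0.058 0.019] w 0.0572 J [  50.72    8.17  -28.4     3.29  -46.86 -162.8 ]
t24.90 [0.433 0.279 0.158] [174.6   4.4 159.9] F [ 0.183 -0.398  2.841] M [ 0.4621  0.2948 -0.021 ] std [0.041 0.041 0.018] w 0.057 J [  56.98    5.46  -32.77    4.33  -45.6  -169.71]
```

Tin 3 gives -0.072, which matches the die (-0.058 expected). I'll shake it more and confirm with another pair.

```bash

python3 -m inch '[{"x":-1,"y":0,"z":0,"yaw":0},{"x":-1,"y":0,"z":0,"yaw":0},{"x":-1,"y":0,"z":0,"yaw":0},{"x":1,"y":0,"z":0,"yaw":0},{"x":1,"y":0,"z":0,"yaw":0}]' >/dev/null
python3 -m inch '[{"x":-1,"y":0,"z":0,"yaw":0},{"x":-1,"y":0,"z":0,"yaw":0},{"x":-1,"y":0,"z":0,"yaw":0},{"x":0.8,"y":0,"z":0,"yaw":0},{"x":0.3,"y":0,"z":0,"yaw":0}]' >/dev/null
python3 mom.py 8
python3 -m inch '[{"x":1,"y":0,"z":0,"yaw":0},{"x":1,"y":0,"z":0,"yaw":0},{"x":1,"y":0,"z":0,"yaw":0},{"x":-0.8,"y":0,"z":0,"yaw":0},{"x":-0.3,"y":0,"z":0,"yaw":0}]' >/dev/null
python3 mom.py 8
python3 to.py 0.689 0.006 0.16 -20.5
```

```text
t26.13 [0.507 0.252 0.164] [174.6   4.5 159.9] F [ 0.214 -0.303  2.827] M [ 0.4261  0.3635 -0.0067] std [0.032 0.039 0.024] w 0.0574 J [  47.69    9.91  -25.92    2.87  -47.51 -159.41]
t26.95 [0.46  0.27  0.159] [174.6   4.5 159.9] F [ 0.355 -0.104  2.948] M [ 0.431   0.3106 -0.0011] std [0.037 0.046 0.028] w 0.0573 J [  53.54    7.04  -30.52    3.86  -46.06 -165.98]
t26.95 pos [0.4595 0.27   0.1592] rot [174.6   4.5 159.9] w 0.0573 UNITS xyz [-12.22  -6.81   0.29] yaw 0.09 F [-0.81 -0.44 -3.17] M [-0.271  0.437 -0.035]
```

The repeat gives -0.053, so tin 3 rattles. I'll carry it to the bag.

```bash

for k in 1 2; do python3 -m inch '[{"x":-0.95,"y":-0.53,"z":0,"yaw":0},{"x":-0.95,"y":-0.53,"z":0,"yaw":0},{"x":-0.95,"y":-0.53,"z":0,"yaw":0},{"x":-0.95,"y":-0.53,"z":0,"yaw":0},{"x":-0.95,"y":-0.53,"z":0,"yaw":0}]' >/dev/null; done
python3 to.py 0.689 0.006 0.125 -20.5
```

```text
t27.78 pos [0.6429 0.0576 0.1655] rot [174.5   4.5 160.1] w 0.0573 UNITS xyz [-2.3  -1.48  1.67] yaw 0.16 F [ 0.34  0.96 -2.39] M [-0.228  0.334 -0.007]
```

```bash

python3 -m inch '[{"x":-0.8,"y":-0.5,"z":0.3,"yaw":0},{"x":-0.8,"y":-0.5,"z":0.5,"yaw":0},{"x":-0.5,"y":-0.3,"z":0.5,"yaw":0},{"x":0,"y":0,"z":0.2,"yaw":0},{"x":0,"y":0,"z":0,"yaw":0}]' >/dev/null
python3 to.py 0.689 0.006 0.125 -20.5
python3 - <<'E'
from plant import r
from look import *
for n in("scene","side"):
    p,d=r.capture(n);i=r.camera_info(n);cv2.imwrite(f"pics/{n}9.png",p[...,::-1])
    P=cloud(d,i["mtx"],i["pose"])
    for x,y in((445,-230),(458,25)):
        Q=P[(abs(P[...,0]*1000-x)<75)&(abs(P[...,1]*1000-y)<70)&(P[...,2]>.037)&(P[...,2]<.052)]
        if len(Q)>20: print(n,cv2.minAreaRect((Q[:,:2]*1000).astype(np.float32)),"z %.3f-%.3f"%tuple(np.percentile(Q[:,2],[5,95])))
print(r.get_state()["tcp_pos"])
E
```

```text
t28.20 pos [0.6909 0.0026 0.1268] rot [174.6   4.5 159.7] w 0.0572 UNITS xyz [0.13 0.09 0.07] yaw 0.05 F [ 0.34  0.13 -3.17] M [-0.29   0.515  0.053]
scene ((445.219482421875, -232.18994140625), (105.72763061523438, 56.430450439453125), 3.1806697845458984) z 0.039-0.047
scene ((459.1868896484375, 26.587203979492188), (103.33599853515625, 60.77146911621094), 27.28384780883789) z 0.039-0.047
side ((442.84173583984375, -228.11407470703125), (103.47875213623047, 59.53790283203125), 6.212610244750977) z 0.039-0.045
side ((455.1827087402344, 32.3655891418457), (100.3853530883789, 57.143890380859375), 24.558212280273438) z 0.039-0.045
[0.69080604 0.00344415 0.12803763]
```

View pics/scene9.png

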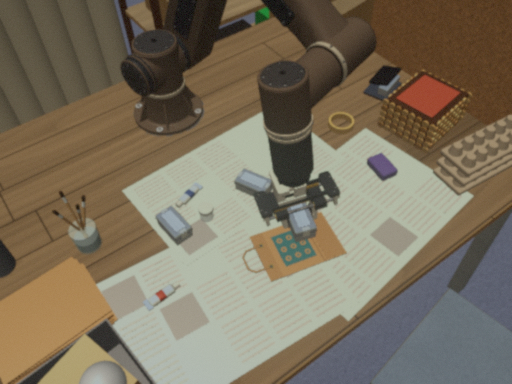

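View pics/side9.png

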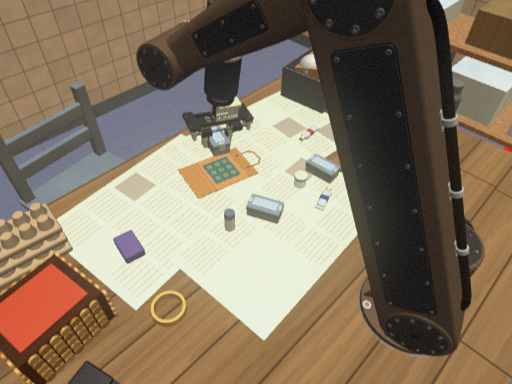

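Both views show tins 1 and 2 upright where they stood (scene (174,224) and (252,182)) and nothing else moved. The third tin is held over the bag at scene (301,222). One last level and stillness check before handing in.

```bash
python3 - <<'E'
from plant import r
from look import *
p,d=r.capture("scene");i=r.camera_info("scene");P=cloud(d,i["mtx"],i["pose"])
v,u=np.mgrid[:384,:512]
Q=P[(u>288)&(u<318)&(v>200)&(v<245)];Q=Q[(Q[:,2]>.143)&(Q[:,2]<.165)]
A=np.c_[Q[:,:2],np.ones(len(Q))];c=np.linalg.lstsq(A,Q[:,2],rcond=None)[0]
g=abs(A@c-Q[:,2])<.003;c=np.linalg.lstsq(A[g],Q[g,2],rcond=None)[0]
print(len(Q),g.sum(),"slope",c[:2].round(3),"tilt rad",np.hypot(*c[:2]).round(3),"z at bag",c@[.689,.006,1],"extent",Q[g].min(0).round(3),Q[g].max(0).round(3))
s=r.get_state();print(s["tcp_pos"],s["qd"].round(2),s["gripper_width"],s["contact_force"],s["time_s"])
E
```

```text
590 460 slope [0.   0.04] tilt rad 0.04 z at bag 0.15127745435464865 extent [ 0.663 -0.04   0.147] [0.749 0.041 0.155]
[0.69103279 0.00397273 0.12886237] [ 0.62 -1.01  0.29  0.07 -0.01  0.06] 0.05745422214942562 [-0.57132421  0.7031073  -2.79526638] 28.35
```

```bash
python3 -c "
from plant import r
r.capture('side');s=r.get_state();print(s['tcp_pos'],s['time_s'],s['contact_force']);print(r.close_job())"
```

```text
[0.69124093 0.00429839 0.12942723] 28.4 [-0.38100993 -0.55979341 -2.60374044]
the job is handed in; nothing more can be done
None
```

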